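# Strip a jar clamp into the wash tray

## Task

Take the jar clamp that is held by a wing nut apart for washing: lift off the wing nut, then the spacer, then the bracket, and put each one into the shallow metal tray before taking off the next. Set them down gently side by side on the tray's floor, not on top of one another, with the bracket standing level on its two feet as it stood on the clamp.

Things in the scene. Friction and masses are not known exactly. Their poses are not given: they have to be found in the camera images.
- wingnut_center (a point): Steel wing nut on top of the stack, already unscrewed: lifts straight up. Round hub 22 mm across, 18 mm high, 13 mm hole; two wings 5 mm thick, 51 mm tip to tip along x, top 2 mm above the hub. Point: centre of the hub, 9 mm above its underside; z up. 50 g. The fixed stud through the stack is 10 mm thick and ends 1 mm above the hub. Another such nut, loose on the bench, is not wanted.
- spacer_mid (a point): Plain aluminium spacer ring under the wing nut, 32 mm across, 18 mm high, 14 mm hole; lifts straight up off the stud. Point: its centre, 9 mm above its underside; z up. 50 g. Another one, loose on the bench, is not wanted.
- bracket_center (a point): Steel bracket under the spacer: bar 90 (x) by 40 (y) by 10 mm thick, 14 mm hole, a foot at each end 14 mm below the bar. Point: middle of the bar, 19 mm above the feet's underside, z up. 0.3 kg. Rests on a 36 mm boss, its bar's underside 31 mm above a square base plate; the stud's top is 42 mm above the point. A similar clamp with a round black knob is not the one.
- tray: Shallow open aluminium tray, fixed to the bench, 170 mm (x axis) by 220 mm (y axis), 25 mm high, walls and floor 4 mm thick. The origin is the centre of its underside, z up; the inner floor is 4 mm above it.

How it is judged:
By the outcome, as a careful person would: the job done as asked, in the order asked, and still so for the second after the job is handed in, with the robot touching nothing.
It also fails if it takes over 72 s, if anything falls off the work surface, if the arm or the gripper's body presses on something with over 40 N, if the wrist force passes 120 N, or if a joint passes its speed limit or range.

## Robot

A 7-joint arm with a two-finger parallel gripper is mounted at the origin on the work surface. World frame = base frame: x ahead of the robot, y to its left, z up, the work surface at z = 0. Lengths are in m, angles in rad, forces in N, time in s.
With the tool pointing down it reaches from about 0.4 to 0.85 m from the base axis. Payload 10.4 kg.
Tool frame: the origin (TCP) lies at the very end of the fingers, on their centre line; the grasp point (between the pads) lies 19 mm behind it (bot.grip_point_offset is the distance from the TCP to the grasp point, in m); z points along the fingers, y is the direction in which the jaws open and shut (so a half turn about z gives the same grasp; the last joint's range is limited). The gripper opens to 85 mm and grips with 20 to 120 N. Pads are 22 mm wide; open, the fingers measure 114 mm over their backs; the gripper's body (76 mm by 85 mm) begins 54 mm behind the grasp point. The pads swing forward as they close: fully open they stand 13 mm farther back than shut.
Start: joints at [1.126, 0.332, -0.065, 1.46, 0.022, 1.35, -0.088], TCP at [0.256, -0.57, 0.231] pointing down, gripper open.
Joint ranges: [-2.6, 2.6], [-0.5, 2.12], [-1.47, 1.34], [0.16, 2.42], [-1.27, 4.41], [0.06, 2.06], [-2.6, 2.6]. Speed limits (rad/s): [2.22, 2.22, 2.79, 2.79, 3.14, 3.14, 3.14].

## Interface

Orientations are given as a 3x3 rotation matrix whose columns are the frame's x, y, z axes.
In Python, from bench import bot, cams gives the robot as it stands.
- The arm moves only by the tool arm_command, never from a script. Its argument "motion" is a list of rows, each a list of 7 numbers: the shift along the tool's x, y, z in cm, then the turn, a rotation vector about the tool's x, y, z in rad, then the closure, from 0 (fully open) to 1 (shut). In form: [[dx, dy, dz, ax, ay, az, gripper], ...]. A call has 1 to 10 rows; each row is the pose to reach, as a shift and turn from the pose commanded when the call began, along the tool's axes at that moment; what a row does not reach only later rows make up. A row lasts 1/12 s, in which the tool goes at most 41.7 mm and 7.16 degrees, less where a joint would pass 70% of its speed; a pose out of reach is approached as far as the arm can. A call with a gripper value outside its range is refused whole. The fingers move at their own pace and stop on an object; "newtons" is the grip in N (left out, the last holds). Time passes only in rows, so rows that repeat a pose let the fingers close. It gives the time, the measured TCP pose, the force and the opening at its end, in the units of the state.
- bot.state(): the state, without advancing time (a new reading comes with each control period).
- cams.get_image(name): name is "scene" or "side" or "wrist"; returns the picture (480x640x3 uint8, red, green, blue); there is no depth.
- cams.camera_params(name): a dict with "mtx" (3x3 intrinsics, pixels), "R" (3x3) and "t" (3): a world point X has camera coordinates R X + t. Camera axes: x right, y down, z forward; pixel columns grow to the right and rows downward; lengths in m; the calibration is good to about 2 mm. A picture is of the moment at which its call begins: read the wrist's pose just before it. camera_params takes no time and is no camera call; for the wrist camera it gives the pose at the moment of the call.
- bot.close_job(): hands the job in, once; it reports no verdict.
The state is a dict: "clock": time; "qpos": joint angles; "dq": joint speeds; "effort": joint torques, N m; "position": TCP position; "ee_rot": TCP orientation; "ft_force": force on the tool from outside, world axes, zero at the start; "moment": the same for the moment, N m; "opening": opening from 0.0 (shut) to 1.0 (fully open).
Only numpy, scipy, OpenCV 4.12 (cv2) and the standard library are available. Lean on these libraries where they do the work, as an engineer would, in place of code of your own. Each camera call takes 0.05 s, during which the arm holds its last target. There are 200 camera calls.

## Working session

There is one attempt and no reset: what is moved stays moved. The work goes in short steps, Python scripts to look and compute and a tool call to move; the robot and the scene stay as the last step left them, time stands still between calls to the robot, and variables do not carry over. Pictures are saved under pics/ and viewed, about 8 in all and at most 12, crops included, and the job is handed in when it is done.

Besides the shell and the picture viewer there is one more tool, called after "Emit:" by a JSON object that holds its "method" and its "body". arm_command: Moves the arm, as the interface text tells. Its arguments: {"type":"object","properties":{"motion":{"type":"array"},"newtons":{"type":"number"}},"required":["motion"]}

```bash
mkdir -p pics; ls
python3 - <<'E'
from bench import bot, cams
import cv2,numpy as np
np.set_printoptions(precision=4,suppress=True)
for n in ("scene","side"):
    im=cams.get_image(n); cv2.imwrite(f"pics/{n}0.png",im[:,:,::-1])
    p=cams.camera_params(n); print(n,p["mtx"],p["R"],p["t"], -p["R"].T@p["t"])
s=bot.state(); print(s)
p=cams.camera_params("wrist"); R=s["ee_rot"]; c=-np.array(p["R"]).T@p["t"]
print("wrist cam in tool", np.array(R).T@(c-s["position"]), np.array(R).T@np.array(p["R"]).T,p["mtx"])
E
```

```text
pics
scene [[495.7397   0.     316.7545]
 [  0.     495.7397 241.4862]
 [  0.       0.       1.    ]] [[-0.5801  0.8145 -0.0046]
 [ 0.705   0.4993 -0.5036]
 [-0.4079 -0.2954 -0.8639]] [ 0.3021 -0.3323  1.2191] [0.9069 0.28   0.8873]
side [[545.5405   0.     322.4631]
 [  0.     545.5405 229.4247]
 [  0.       0.       1.    ]] [[-0.9949 -0.1011 -0.0014]
 [-0.0595  0.5965 -0.8004]
 [ 0.0818 -0.7962 -0.5994]] [0.5186 0.0761 0.86  ] [0.4502 0.6918 0.5772]
{'clock': 0.1, 'qpos': array([ 1.1264,  0.3328, -0.0647,  1.4609,  0.0216,  1.3499, -0.0885]), 'dq': array([-0.0006,  0.0008, -0.0004, -0.0018, -0.0012,  0.0001,  0.0005]), 'effort': array([  0.0016, -62.6744,   0.0494, -39.2427,   0.0164,   0.007 ,
         0.    ]), 'position': array([ 0.2557, -0.5699,  0.2306]), 'ee_rot': array([[ 0.9123,  0.4094, -0.0006],
       [ 0.4094, -0.9123,  0.0011],
       [-0.0001, -0.0013, -1.    ]]), 'ft_force': array([-0.911 , -0.1141, -0.0248]), 'moment': array([-0.0164,  0.0012,  0.0113]), 'opening': 1.0035074978270133}
wrist cam in tool [ 0.0838 -0.0017 -0.1416] [[-0.0001 -0.9461 -0.3238]
 [ 1.     -0.0001 -0.0001]
 [ 0.     -0.3238  0.9461]] [[424.3342   0.     320.2003]
 [  0.     424.3342 238.3307]
 [  0.       0.       1.    ]]
```

View pics/scene0.png

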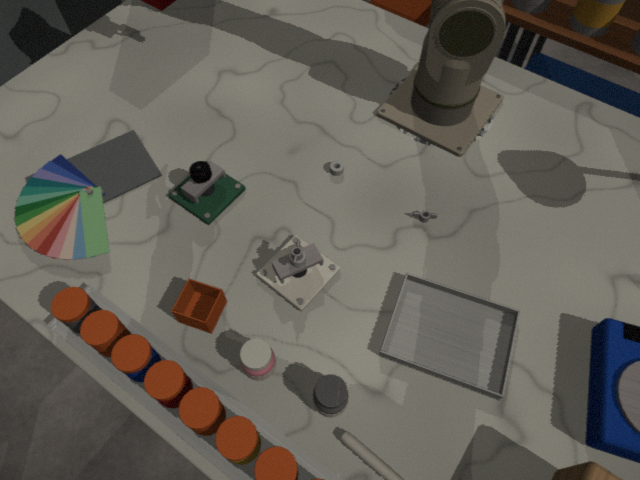

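View pics/side0.png

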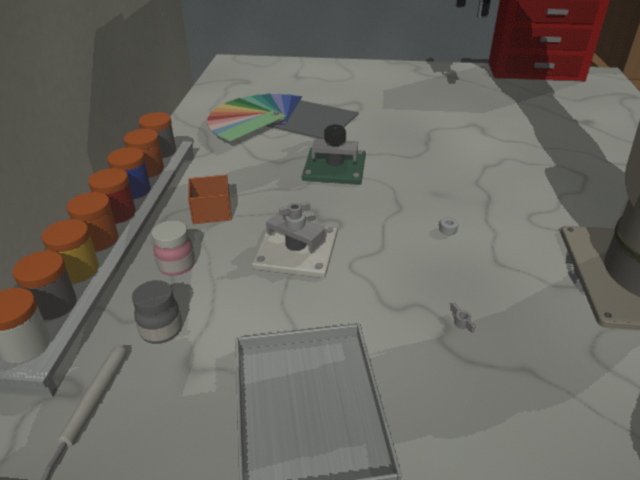

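The target clamp (white base) is at scene (298,258) and side (295,225). The tray is at scene (450,335). The knob clamp is on the green base. I'll enlarge both clamp views.

Run:
```python
import cv2,numpy as np
a=cv2.imread("pics/scene0.png")[220:320,245:350]; b=cv2.imread("pics/side0.png")[190:290,245:350]
cv2.imwrite("pics/crop0.png",cv2.resize(np.hstack([cv2.resize(a,None,fx=3.8,fy=3.8,interpolation=2),cv2.resize(b,None,fx=3.8,fy=3.8,interpolation=2)]),None,fx=1,fy=1))
```

```text
(no output)
```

View pics/crop0.png

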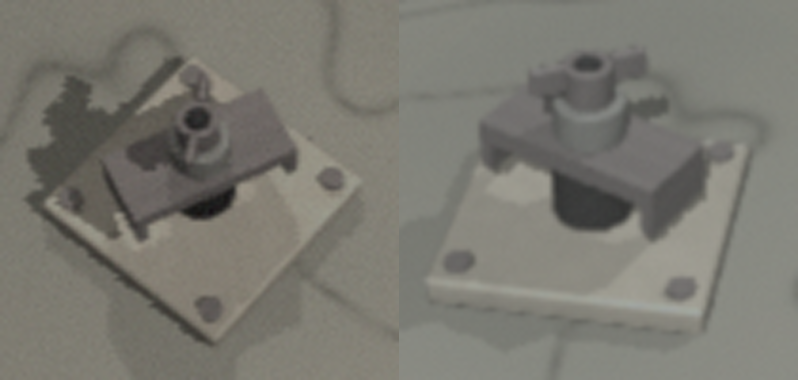

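```bash
cat > h.py <<'E'
from bench import bot, cams
import cv2, numpy as np
np.set_printoptions(precision=4,suppress=True)
def params(n):
    p=cams.camera_params(n); return p["mtx"],np.array(p["R"]),np.array(p["t"])
def plane(P,uv,z):
    K,R,t=P; d=R.T@np.linalg.solve(K,[*uv,1]); c=-R.T@t; return c+d*(z-c[2])/d[2]
def tri(a,ua,b,ub):
    f=lambda P:P[0]@np.c_[P[1],P[2]]
    X=cv2.triangulatePoints(f(a),f(b),np.float64(ua),np.float64(ub))[:,0]; return X[:3]/X[3]
def proj(P,X): 
    q=P[0]@(P[1]@X+P[2]); return q[:2]/q[2]
E
python3 - <<'E'
from h import *
S,D=params("scene"),params("side")
cs=lambda u,v:(u/3.8+245,v/3.8+220)
cd=lambda u,v:((u-399)/3.8+245,v/3.8+190)
X=tri(S,cs(197,119),D,cd(587,63)); print("stud",X,proj(S,X),cs(197,119),proj(D,X),cd(587,63))
zs=X[2]
print("bar scene");[print(plane(S,cs(*p),zs-.037)) for p in((103,163),(263,90),(298,152),(138,222))]
print("bar side");[print(plane(D,cd(*p),zs-.037)) for p in((482,125),(517,92),(705,148),(655,190))]
print("wings");[print(plane(S,cs(*p),zs)) for p in((201,85),(193,155))];[print(plane(D,cd(*p),zs)) for p in((533,75),(645,60))]
print("tray");[print(plane(S,p,.025)) for p in((405,275),(519,312),(502,395),(381,352))];[print(plane(D,p,.025)) for p in((237,337),(360,325))]
print("base");[print(plane(S,cs(*p),.012)) for p in((190,58),(358,180),(212,338),(45,202))]
print("knob",tri(S,(200,172),D,(335,135)))
E
```

```text
stud [ 0.5674 -0.0113  0.089 ] [296.8701 250.8213] (296.8421052631579, 251.31578947368422) [294.0974 206.8731] (294.4736842105263, 206.57894736842104)
bar scene
[ 0.6    -0.0476  0.052 ]
[ 0.5194 -0.0068  0.052 ]
[0.5385 0.0285 0.052 ]
[ 0.6159 -0.0133  0.052 ]
bar side
[ 0.614  -0.0145  0.052 ]
[ 0.6032 -0.0402  0.052 ]
[ 0.517  -0.0076  0.052 ]
[0.5348 0.0232 0.052 ]
wings
[ 0.5518 -0.0205  0.089 ]
[ 0.5852 -0.0005  0.089 ]
[ 0.5879 -0.0013  0.089 ]
[ 0.5432 -0.0168  0.089 ]
tray
[0.4622 0.1681 0.025 ]
[0.4062 0.3792 0.025 ]
[0.5639 0.418  0.025 ]
[0.6192 0.2106 0.025 ]
[0.6149 0.2084 0.025 ]
[0.4523 0.1703 0.025 ]
base
[ 0.5074 -0.0645  0.012 ]
[0.5163 0.0515 0.012 ]
[0.6315 0.0418 0.012 ]
[ 0.6207 -0.0738  0.012 ]
knob [ 0.5261 -0.2928  0.0736]
```

Emit:
{"method": "arm_command", "body": {"motion": [[51.4, -38.2, 4, 0, 0, 0, 0], [51.4, -38.2, 4, 0, 0, 0, 0], [51.4, -38.2, 4, 0, 0, 0, 0], [51.4, -38.2, 4, 0, 0, 0, 0], [51.4, -38.2, 4, 0, 0, 0, 0], [51.4, -38.2, 4, 0, 0, 0, 0], [51.4, -38.2, 4, 0, 0, 0, 0], [51.4, -38.2, 4, 0, 0, 0, 0], [51.4, -38.2, 4, 0, 0, 0, 0], [51.4, -38.2, 4, 0, 0, 0, 0]], "newtons": 40}}

```text
clock: 0.93
position: [0.4592, -0.2053, 0.2052]
ee_rot: [[0.912, 0.409, -0.0], [0.409, -0.912, -0.0], [-0.0, 0.0, -1.0]]
ft_force: [0.6, -0.3, 0.4]
opening: 1.004
```

Emit:
{"method": "arm_command", "body": {"motion": [[17.9, -13.3, 1.5, 0, 0, 0, 0], [17.9, -13.3, 1.5, 0, 0, 0, 0], [17.9, -13.3, 1.5, 0, 0, 0, 0], [17.9, -13.3, 1.5, 0, 0, 0, 0], [17.9, -13.3, 1.5, 0, 0, 0, 0], [17.9, -13.3, 1.5, 0, 0, 0, 0], [17.9, -13.3, 1.5, 0, 0, 0, 0]]}}

```text
clock: 1.52
position: [0.5684, -0.0072, 0.1896]
ee_rot: [[0.91, 0.416, -0.001], [0.416, -0.909, 0.003], [0.0, -0.003, -1.0]]
ft_force: [-1.3, -0.2, -1.0]
opening: 1.004
```

Run:
```python
from h import *
s=bot.state(); P=params("wrist"); im=cams.get_image("wrist"); cv2.imwrite("pics/w1f.png",im[:,:,::-1]); np.savez("w1.npz",K=P[0],R=P[1],t=P[2])
print(s["position"],s["ee_rot"],proj(P,np.array([.5674,-.0113,.089])))
cv2.imwrite("pics/w1.png",im[:,:,::-1])
```

```text
[ 0.5684 -0.0072  0.1896] [[ 0.9095  0.4157 -0.0007]
 [ 0.4157 -0.9095  0.0026]
 [ 0.0004 -0.0027 -1.    ]] [328.9875 243.9816]
```

View pics/w1.png

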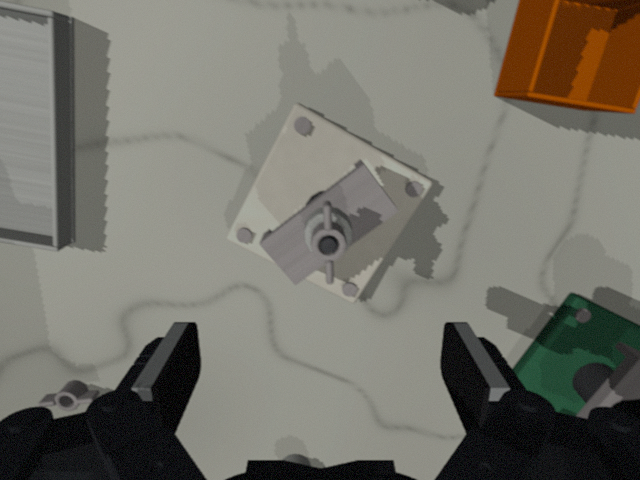

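Stud top is seen at (328,243) and was predicted at (329,244), so the position is confirmed. The wings run almost along image vertical (about 2° off), and the jaws are across them. I'll descend part-way and check the settled pose.

Emit:
{"method": "arm_command", "body": {"motion": [[0, 0, 4, 0, 0, -0.04, 0.3], [0, 0, 8, 0, 0, -0.04, 0.3], [0, 0, 8, 0, 0, -0.04, 0.3], [0, 0, 8, 0, 0, -0.04, 0.3], [0, 0, 8, 0, 0, -0.04, 0.3]]}}

```text
clock: 1.98
position: [0.5684, -0.0135, 0.1123]
ee_rot: [[0.896, 0.444, 0.002], [0.444, -0.896, -0.0], [0.001, 0.001, -1.0]]
ft_force: [0.0, -0.1, -0.1]
opening: 0.699
```

Emit:
{"method": "arm_command", "body": {"motion": [[0, 0, 2, 0, 0, 0, 0.3], [0, 0, 3.8, 0, 0, 0, 0.3], [0, 0, 3.8, 0, 0, 0, 0.3], [0, 0, 3.8, 0, 0, 0, 0.4], [0, 0, 3.8, 0, 0, 0, 0.4], [0, 0, 3.8, 0, 0, 0, 0.4]]}}

```text
clock: 2.48
position: [0.569, -0.0127, 0.0745]
ee_rot: [[0.895, 0.445, 0.003], [0.445, -0.895, -0.0], [0.002, 0.002, -1.0]]
ft_force: [0.8, 0.7, -0.1]
opening: 0.605
```

Run:
```python
from h import *
s=bot.state(); P=params("wrist"); im=cams.get_image("wrist"); cv2.imwrite("pics/w2.png",im[150:480,:,::-1])
print(s["position"],s["dq"],proj(P,np.array([.5674,-.0113,.089])), bot.state()["position"])
```

```text
[ 0.569  -0.0127  0.0745] [-0.0015  0.006   0.0029  0.0082  0.0028 -0.0075 -0.0003] [319.6425 350.161 ] [ 0.5687 -0.0127  0.0741]
```

View pics/w2.png

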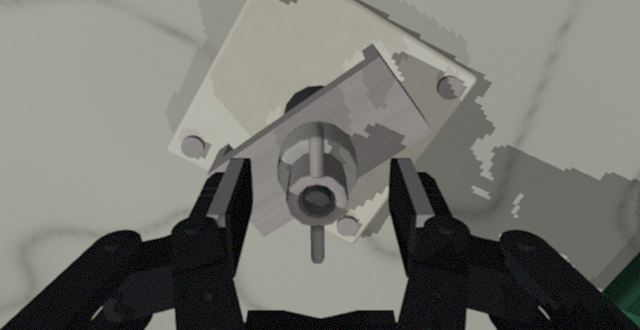

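Seen: the stud at (318,350) in the full frame, about 2 mm from the jaw centre, and the wings parallel to the pads. I'll correct, close and lift.

Emit:
{"method": "arm_command", "body": {"motion": [[0, -0.15, 0, 0, 0, 0, 0.45], [0, -0.15, 0, 0, 0, 0, 0.6], [0, -0.15, 0, 0, 0, 0, 0.8], [0, -0.15, 0, 0, 0, 0, 0.9], [0, -0.15, 0, 0, 0, 0, 0.9], [0, -0.15, 0, 0, 0, 0, 0.9], [0, -0.15, 0, 0, 0, 0, 0.9]], "newtons": 30}}

```text
clock: 3.12
position: [0.5678, -0.0114, 0.0733]
ee_rot: [[0.895, 0.445, 0.002], [0.445, -0.895, -0.0], [0.001, 0.001, -1.0]]
ft_force: [-0.3, 0.3, 7.1]
opening: 0.237
```

Emit:
{"method": "arm_command", "body": {"motion": [[0, 0, -1, 0, 0, 0, 0.9], [0, 0, -2.5, 0, 0, 0, 0.9], [0, 0, -5, 0, 0, 0, 0.9], [0, 0, -5, 0, 0, 0, 0.9], [0, 0, -5, 0, 0, 0, 0.9]]}}

```text
clock: 3.53
position: [0.568, -0.0112, 0.1241]
ee_rot: [[0.895, 0.446, 0.003], [0.446, -0.895, -0.0], [0.002, 0.002, -1.0]]
ft_force: [-0.5, -0.1, -1.7]
opening: 0.236
```

Run:
```python
from h import *
a=np.radians
c=np.array([.5115,.2935]); yaw=a(15); X=np.array([np.cos(yaw),np.sin(yaw)]); Y=np.array([-X[1],X[0]])
s=bot.state();R=s["ee_rot"];p=s["position"]; print(p,s["opening"],s["ft_force"])
for n,v in (("nut",-68),("spacer",-14),("bracket",55)):
    q=c+v*.001*Y; print(n,q, R.T@np.r_[q-p[:2],0]*100)
```

```text
[ 0.568  -0.0112  0.1241] 0.23562020867755368 [-0.4516 -0.1034 -1.6676]
nut [0.5291 0.2278] [  7.1722 -23.1282  -0.0179]
spacer [0.5151 0.28  ] [  8.2453 -28.4205  -0.0234]
bracket [0.4973 0.3466] [  9.6165 -35.1829  -0.0303]
```

Emit:
{"method": "arm_command", "body": {"motion": [[3.5, -25.2, 0, 0, 0, 0, 0.9], [3.5, -25.2, 0, 0, 0, 0, 0.9], [3.5, -25.2, 0, 0, 0, 0, 0.9], [3.5, -25.2, 0, 0, 0, 0, 0.9], [3.5, -25.2, 0, 0, 0, 0, 0.9], [3.5, -25.2, 0, 0, 0, 0, 0.9], [3.5, -25.2, 4, 0, 0, 0, 0.9], [3.5, -25.2, 7, 0, 0, 0, 0.9], [3.5, -25.2, 7, 0, 0, 0, 0.9], [3.5, -25.2, 7, 0, 0, 0, 0.9]]}}

```text
clock: 4.37
position: [0.4849, 0.2292, 0.0512]
ee_rot: [[0.895, 0.446, -0.004], [0.446, -0.895, -0.001], [-0.004, -0.0, -1.0]]
ft_force: [0.8, -0.4, 0.9]
opening: 0.241
```

Run:
```python
from h import *
s=bot.state(); P=params("wrist"); im=cams.get_image("wrist"); cv2.imwrite("pics/w3.png",im[:,:,::-1])
print(s["position"],s["opening"]); S=params("scene")
c=np.array([.5115,.2935]);X=np.array([.966,.259]);Y=np.array([-.259,.966])
print([proj(P,np.r_[c+u*X+v*Y,.025]) for u,v in((-.085,-.11),(.085,-.11),(.085,.11))])
```

```text
[0.4849 0.2292 0.0512] 0.24109483257476913
[array([418.3372, 394.2139]), array([550.9165,   1.718 ]), array([-106.1139, -153.9016])]
```

View pics/w3.png

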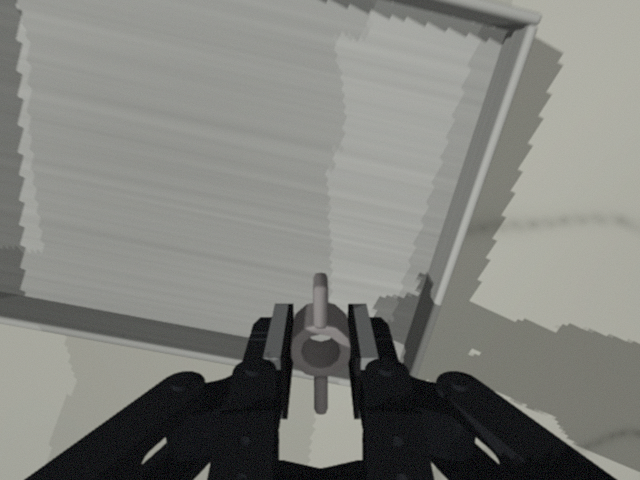

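The right-far rim corner is at (540,18); I predicted (551,2). The nut is hanging level inside the tray outline. I'll re-measure the tray from this view.

Run:
```python
from h import *
P=params("wrist"); s=bot.state(); print(s["position"])
for p in ((540,18),(443,300),(0,320),(230,360),(488,0)): print(p,plane(P,p,.025))
c=np.array([.5115,.2935]);X=np.array([.966,.259]);Y=np.array([-.259,.966])
for p in ((540,18),(443,300),(0,320),(230,360)): q=plane(P,p,.025)[:2]-c; print(q@X,q@Y)
```

```text
[0.4862 0.2296 0.0528]
(540, 18) [0.6184 0.2093 0.025 ]
(443, 300) [0.5069 0.1809 0.025 ]
(0, 320) [0.4092 0.3549 0.025 ]
(230, 360) [0.4359 0.2537 0.025 ]
(488, 0) [0.6149 0.2291 0.025 ]
0.08140991545639265 -0.10905058298166993
-0.03357748352245533 -0.10758807398018597
-0.08289958061999242 0.08578669638317461
-0.08338510570686013 -0.018897774207879633
```

Emit:
{"method": "arm_command", "body": {"motion": [[0, 0, 2, 0, 0, 0, 0.9], [0, 0, 3.4, 0, 0, 0, 0.9], [0, 0, 4.0, 0, 0, 0, 0.9], [0, 0, 4.1, 0, 0, 0, 0.9], [0, 0, 4.1, 0, 0, 0, 0.9], [0, 0, 4.1, 0, 0, 0, 0.9]]}}

```text
clock: 4.92
position: [0.487, 0.2301, 0.0127]
ee_rot: [[0.895, 0.445, 0.002], [0.445, -0.895, 0.001], [0.002, 0.0, -1.0]]
ft_force: [0.1, 1.0, -0.7]
opening: 0.235
```

Emit:
{"method": "arm_command", "body": {"motion": [[0, 0, 0.1, 0, 0, 0, 0.9], [0, 0, 0.2, 0, 0, 0, 0.9], [0, 0, 0.3, 0, 0, 0, 0.9], [0, 0, 0.35, 0, 0, 0, 0.9], [0, 0, 0.4, 0, 0, 0, 0.9], [0, 0, 0.4, 0, 0, 0, 0.9]]}}

```text
clock: 5.42
position: [0.486, 0.2299, 0.0072]
ee_rot: [[0.895, 0.446, -0.0], [0.446, -0.895, -0.0], [-0.0, 0.0, -1.0]]
ft_force: [-0.8, -0.7, -0.9]
opening: 0.239
```

Emit:
{"method": "arm_command", "body": {"motion": [[0, 0, 0.05, 0, 0, 0, 0.9], [0, 0, 0.1, 0, 0, 0, 0.9], [0, 0, 0.1, 0, 0, 0, 0.9]]}}

```text
clock: 5.67
position: [0.4861, 0.2298, 0.0062]
ee_rot: [[0.895, 0.446, -0.0], [0.446, -0.895, -0.0], [-0.0, 0.0, -1.0]]
ft_force: [0.2, -0.2, -0.2]
opening: 0.236
```

Emit:
{"method": "arm_command", "body": {"motion": [[0, 0, 0.05, 0, 0, 0, 0.9], [0, 0, 0.1, 0, 0, 0, 0.9], [0, 0, 0.1, 0, 0, 0, 0.9]]}}

```text
clock: 5.92
position: [0.4861, 0.2299, 0.0052]
ee_rot: [[0.895, 0.446, -0.0], [0.446, -0.895, -0.0], [-0.0, 0.0, -1.0]]
ft_force: [0.4, -0.2, 0.3]
opening: 0.236
```

Emit:
{"method": "arm_command", "body": {"motion": [[0, 0, 0.05, 0, 0, 0, 0.9], [0, 0, 0.08, 0, 0, 0, 0.9], [0, 0, 0.08, 0, 0, 0, 0.9]]}}

```text
clock: 6.17
position: [0.4861, 0.2298, 0.0045]
ee_rot: [[0.895, 0.446, -0.0], [0.446, -0.895, -0.0], [-0.0, 0.0, -1.0]]
ft_force: [0.3, 0.5, -0.5]
opening: 0.239
```

Emit:
{"method": "arm_command", "body": {"motion": [[0, 0, 0, 0, 0, 0, 0.7], [0, 0, 0, 0, 0, 0, 0.65], [0, 0, 0, 0, 0, 0, 0.6], [0, 0, 0, 0, 0, 0, 0.55], [0, 0, 0, 0, 0, 0, 0.55], [0, 0, -2, 0, 0, 0, 0.55], [0, 0, -6, 0, 0, 0, 0.55], [0, 0, -10, 0, 0, 0, 0.55], [0, 0, -10, 0, 0, 0, 0.55]]}}

```text
clock: 6.92
position: [0.4893, 0.2322, 0.1118]
ee_rot: [[0.895, 0.446, 0.009], [0.446, -0.895, 0.004], [0.01, 0.001, -1.0]]
ft_force: [0.7, 0.3, 0.7]
opening: 0.449
```

Run:
```python
from h import *
s=bot.state(); P=params("wrist"); im=cams.get_image("wrist"); cs=cams.get_image("scene")
cv2.imwrite("pics/w4.png",np.hstack([cv2.resize(im[:,:,::-1],(480,360)),cv2.resize(cs[225:325,250:340,::-1],(320,356))[:360] if 0 else cv2.resize(cs[225:325,250:340,::-1],(320,360),interpolation=2)]))
p=s["position"];R=s["ee_rot"]; print(p,s["opening"],s["ft_force"],R)
print(R.T@(np.array([.5675,-.0112,.13])-p)*100)
```

```text
[0.4893 0.2322 0.1118] 0.44896703980428776 [0.7145 0.2736 0.6873] [[ 0.895   0.4459  0.0093]
 [ 0.4459 -0.8951  0.0037]
 [ 0.01    0.0008 -1.    ]]
[-3.8388 25.273  -1.8399]
```

View pics/w4.png

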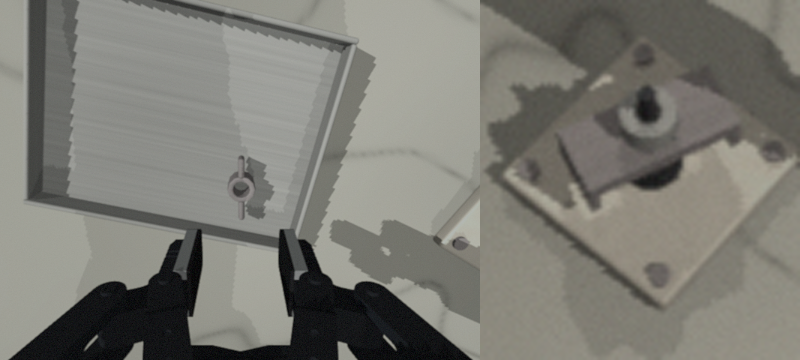

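The nut stands upright on the tray floor, and the spacer is free on the stud. Now back for the spacer.

Emit:
{"method": "arm_command", "body": {"motion": [[-3.5, 25.2, -2, 0, 0, 0, 0.3], [-3.5, 25.2, -2, 0, 0, 0, 0.3], [-3.5, 25.2, -2, 0, 0, 0, 0.3], [-3.5, 25.2, -2, 0, 0, 0, 0.3], [-3.5, 25.2, -2, 0, 0, 0, 0.3], [-3.5, 25.2, -2, 0, 0, 0, 0.3], [-3.5, 25.2, -2, 0, 0, 0, 0.3], [-3.5, 25.2, 0, 0, 0, 0, 0.3], [-3.5, 25.2, 3, 0, 0, 0, 0.3], [-3.5, 25.2, 3, 0, 0, 0, 0.3]]}}

```text
clock: 7.85
position: [0.5631, -0.0117, 0.0685]
ee_rot: [[0.895, 0.445, -0.009], [0.445, -0.895, 0.0], [-0.008, -0.004, -1.0]]
ft_force: [-1.4, 0.2, -0.3]
opening: 0.702
```

Emit:
{"method": "arm_command", "body": {"motion": [[0, 0, 1, 0, 0, 0, 0.3], [0, 0, 1.5, 0, 0, 0, 0.3], [0, 0, 1.5, 0, 0, 0, 0.3], [0, 0, 1.5, 0, 0, 0, 0.3], [0, 0, 1.5, 0, 0, 0, 0.3]]}}

```text
clock: 8.27
position: [0.5676, -0.0112, 0.0605]
ee_rot: [[0.895, 0.446, 0.001], [0.446, -0.895, -0.0], [0.001, 0.001, -1.0]]
ft_force: [0.8, 0.2, -0.5]
opening: 0.7
```

Emit:
{"method": "arm_command", "body": {"motion": [[0, 0, 0, 0, 0, 0, 0.4], [0, 0, 0, 0, 0, 0, 0.5], [0, 0, 0, 0, 0, 0, 0.6], [0, 0, 0, 0, 0, 0, 0.8], [0, 0, 0, 0, 0, 0, 0.8], [0, 0, 0, 0, 0, 0, 0.8]], "newtons": 30}}

```text
clock: 8.77
position: [0.5673, -0.0113, 0.0601]
ee_rot: [[0.895, 0.446, 0.001], [0.446, -0.895, -0.0], [0.0, 0.0, -1.0]]
ft_force: [-2.1, 0.1, 5.4]
opening: 0.353
```

Emit:
{"method": "arm_command", "body": {"motion": [[0, 0, -1, 0, 0, 0, 0.8], [0, 0, -3, 0, 0, 0, 0.8], [0, 0, -6, 0, 0, 0, 0.8], [0, 0, -6, 0, 0, 0, 0.8], [0, 0, -6, 0, 0, 0, 0.8]]}}

```text
clock: 9.18
position: [0.5682, -0.0112, 0.1217]
ee_rot: [[0.895, 0.445, 0.004], [0.445, -0.895, -0.0], [0.003, 0.002, -1.0]]
ft_force: [0.3, 0.1, -0.7]
opening: 0.352
```

Emit:
{"method": "arm_command", "body": {"motion": [[11.4, -23.6, 0, 0, 0, 0, 0.8], [11.4, -23.6, 0, 0, 0, 0, 0.8], [11.4, -23.6, 0, 0, 0, 0, 0.8], [11.4, -23.6, 0, 0, 0, 0, 0.8], [11.4, -23.6, 0, 0, 0, 0, 0.8], [11.4, -23.6, 0, 0, 0, 0, 0.8], [11.4, -23.6, 0, 0, 0, 0, 0.8], [11.4, -23.6, 4, 0, 0, 0, 0.8], [11.4, -23.6, 7, 0, 0, 0, 0.8], [11.4, -23.6, 7, 0, 0, 0, 0.8]]}}

```text
clock: 10.02
position: [0.56, 0.2487, 0.0428]
ee_rot: [[0.895, 0.446, -0.01], [0.446, -0.895, -0.004], [-0.01, -0.0, -1.0]]
ft_force: [-1.9, -1.8, -2.7]
opening: 0.351
```

Emit:
{"method": "arm_command", "body": {"motion": [[0, 0, 1.5, 0, 0, 0, 0.8], [0, 0, 2.5, 0, 0, 0, 0.8], [0, 0, 3, 0, 0, 0, 0.8], [0, 0, 3.4, 0, 0, 0, 0.8], [0, 0, 3.4, 0, 0, 0, 0.8], [0, 0, 3.4, 0, 0, 0, 0.8]]}}

```text
clock: 10.52
position: [0.5644, 0.2508, 0.0162]
ee_rot: [[0.895, 0.445, 0.001], [0.445, -0.895, 0.0], [0.001, 0.0, -1.0]]
ft_force: [0.0, -0.9, 0.2]
opening: 0.352
```

Emit:
{"method": "arm_command", "body": {"motion": [[0, 0, 0.1, 0, 0, 0, 0.8], [0, 0, 0.2, 0, 0, 0, 0.8], [0, 0, 0.3, 0, 0, 0, 0.8], [0, 0, 0.4, 0, 0, 0, 0.8], [0, 0, 0.45, 0, 0, 0, 0.8], [0, 0, 0.5, 0, 0, 0, 0.8], [0, 0, 0.5, 0, 0, 0, 0.8]]}}

```text
clock: 11.1
position: [0.5639, 0.2507, 0.0104]
ee_rot: [[0.895, 0.446, -0.0], [0.446, -0.895, -0.0], [-0.0, 0.0, -1.0]]
ft_force: [-0.3, 0.1, -0.6]
opening: 0.351
```

Emit:
{"method": "arm_command", "body": {"motion": [[0, 0, 0.05, 0, 0, 0, 0.8], [0, 0, 0.1, 0, 0, 0, 0.8], [0, 0, 0.1, 0, 0, 0, 0.8]]}}

```text
clock: 11.35
position: [0.5639, 0.2507, 0.0094]
ee_rot: [[0.895, 0.446, -0.0], [0.446, -0.895, -0.0], [-0.0, 0.0, -1.0]]
ft_force: [0.0, 0.2, -0.7]
opening: 0.35
```

Emit:
{"method": "arm_command", "body": {"motion": [[0, 0, 0.05, 0, 0, 0, 0.8], [0, 0, 0.1, 0, 0, 0, 0.8], [0, 0, 0.1, 0, 0, 0, 0.8]]}}

```text
clock: 11.6
position: [0.564, 0.2508, 0.0091]
ee_rot: [[0.895, 0.446, 0.0], [0.446, -0.895, -0.0], [0.0, 0.0, -1.0]]
ft_force: [-2.6, -1.9, 6.2]
opening: 0.351
```

Emit:
{"method": "arm_command", "body": {"motion": [[0, 0, 0.03, 0, 0, 0, 0.8], [0, 0, 0.07, 0, 0, 0, 0.8], [0, 0, 0.07, 0, 0, 0, 0.8]]}}

```text
clock: 11.85
position: [0.5641, 0.2508, 0.0091]
ee_rot: [[0.895, 0.446, 0.0], [0.446, -0.895, -0.001], [0.0, 0.001, -1.0]]
ft_force: [-4.5, -3.2, 13.9]
opening: 0.349
```

Emit:
{"method": "arm_command", "body": {"motion": [[0, 0, -0.07, 0, 0, 0, 0.62], [0, 0, -0.07, 0, 0, 0, 0.55], [0, 0, -0.07, 0, 0, 0, 0.5], [0, 0, -0.07, 0, 0, 0, 0.45], [0, 0, -0.07, 0, 0, 0, 0.45], [0, 0, -2, 0, 0, 0, 0.45], [0, 0, -6, 0, 0, 0, 0.45], [0, 0, -10, 0, 0, 0, 0.45], [0, 0, -12, 0, 0, 0, 0.45], [0, 0, -12, 0, 0, 0, 0.45]]}}

```text
clock: 12.68
position: [0.5663, 0.2523, 0.1335]
ee_rot: [[0.895, 0.446, 0.008], [0.446, -0.895, 0.003], [0.008, 0.001, -1.0]]
ft_force: [1.1, 0.9, -0.5]
opening: 0.547
```

Run:
```python
from h import *
s=bot.state(); P=params("wrist"); im=cams.get_image("wrist"); cs=cams.get_image("scene")
cv2.imwrite("pics/w5.png",np.hstack([cv2.resize(im[:,:,::-1],(480,360)),cv2.resize(cs[225:325,250:340,::-1],(320,360),interpolation=2)]))
p=s["position"];R=s["ee_rot"]; print(p,s["opening"],s["ft_force"],s["qpos"])
```

```text
[0.5663 0.2523 0.1335] 0.5465681463648084 [ 1.1154  0.8682 -0.5066] [-0.0147  0.4564 -0.6186  1.576   0.2805  1.1907 -1.7967]
```

View pics/w5.png

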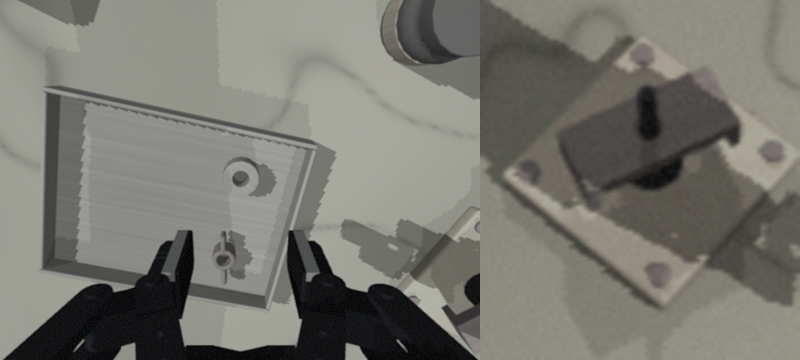

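Both parts sit flat, side by side, and the bracket is bare on the stud. Next I go over the bracket and turn to its bar angle.

Emit:
{"method": "arm_command", "body": {"motion": [[-11.4, 23.6, 0, 0, 0, 0.946, 0.2], [-11.4, 23.6, 0, 0, 0, 0.946, 0.2], [-11.4, 23.6, 0, 0, 0, 0.946, 0.2], [-11.4, 23.6, 0, 0, 0, 0.946, 0.2], [-11.4, 23.6, 0, 0, 0, 0.946, 0.2], [-11.4, 23.6, 0, 0, 0, 0.946, 0.2], [-11.4, 23.6, 0, 0, 0, 0.946, 0.2], [-11.4, 23.6, 0, 0, 0, 0.946, 0.2], [-11.4, 23.6, 0, 0, 0, 0.946, 0.2], [-11.4, 23.6, 0, 0, 0, 0.946, 0.2]]}}

```text
clock: 13.62
position: [0.5663, -0.0109, 0.1266]
ee_rot: [[0.886, -0.463, -0.002], [-0.463, -0.886, 0.0], [-0.002, 0.001, -1.0]]
ft_force: [-0.2, 0.5, 0.1]
opening: 0.803
```

Emit:
{"method": "arm_command", "body": {"motion": [[0, 0, 2, 0, 0, 0, 0.2], [0, 0, 4, 0, 0, 0, 0.2], [0, 0, 4, 0, 0, 0, 0.2], [0, 0, 4, 0, 0, 0, 0.2]]}}

```text
clock: 13.95
position: [0.5661, -0.0104, 0.0868]
ee_rot: [[0.887, -0.463, -0.003], [-0.463, -0.887, 0.0], [-0.003, 0.001, -1.0]]
ft_force: [0.3, -0.0, 0.4]
opening: 0.798
```

Run:
```python
from h import *
s=bot.state(); P=params("wrist"); im=cams.get_image("wrist"); cv2.imwrite("pics/w6.png",im[:,:,::-1])
print(s["position"],s["ee_rot"],s["qpos"]); print(proj(P,np.array([.5675,-.0112,.055])),proj(P,np.array([.5675,-.0112,.092])))
```

```text
[ 0.5661 -0.0104  0.0868] [[ 0.8866 -0.4625 -0.0029]
 [-0.4625 -0.8866  0.0004]
 [-0.0028  0.0009 -1.    ]] [ 0.2582  0.3593 -0.3804  1.7641  0.1503  1.0497 -2.2273]
[323.2302 283.1252] [323.964 326.262]
```

View pics/w6.png

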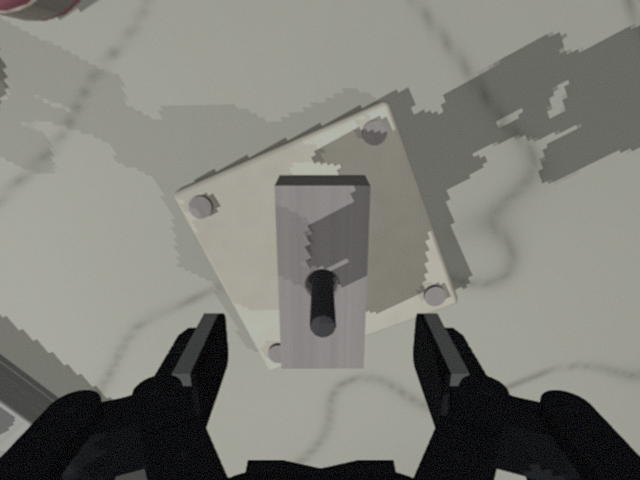

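The bar is aligned with the pads and the stud is at (322,325) as predicted. I'll descend and grip.

Emit:
{"method": "arm_command", "body": {"motion": [[0.1, 0, 2, 0, 0, 0, 0.2], [0.1, 0, 4, 0, 0, 0, 0.2], [0.1, 0, 4.9, 0, 0, 0, 0.2], [0.1, 0, 4.9, 0, 0, 0, 0.2], [0.1, 0, 4.9, 0, 0, 0, 0.2], [0.1, 0, 4.9, 0, 0, 0, 0.2]]}}

```text
clock: 14.5
position: [0.5689, -0.0116, 0.0403]
ee_rot: [[0.885, -0.465, 0.002], [-0.465, -0.885, -0.0], [0.002, -0.001, -1.0]]
ft_force: [0.7, 0.4, 1.2]
opening: 0.804
```

Emit:
{"method": "arm_command", "body": {"motion": [[0, 0, 0, 0, 0, 0, 0.3], [0, 0, 0, 0, 0, 0, 0.4], [0, 0, 0, 0, 0, 0, 0.5], [0, 0, 0, 0, 0, 0, 0.7], [0, 0, 0, 0, 0, 0, 0.7], [0, 0, 0, 0, 0, 0, 0.7]], "newtons": 50}}

```text
clock: 15.0
position: [0.5684, -0.0118, 0.0397]
ee_rot: [[0.885, -0.466, 0.001], [-0.466, -0.885, -0.0], [0.001, -0.0, -1.0]]
ft_force: [-2.0, -0.2, 5.8]
opening: 0.452
```

Emit:
{"method": "arm_command", "body": {"motion": [[0, 0, -0.5, 0, 0, 0, 0.7], [0, 0, -1.5, 0, 0, 0, 0.7], [0, 0, -4, 0, 0, 0, 0.7], [0, 0, -7, 0, 0, 0, 0.7], [0, 0, -9, 0, 0, 0, 0.7], [0, 0, -9, 0, 0, 0, 0.7], [0, 0, -9, 0, 0, 0, 0.7]]}}

```text
clock: 15.58
position: [0.5685, -0.0118, 0.1302]
ee_rot: [[0.885, -0.466, 0.002], [-0.466, -0.885, -0.0], [0.002, -0.001, -1.0]]
ft_force: [-0.1, -0.1, -3.3]
opening: 0.451
```

Run:
```python
from h import *
s=bot.state();R=s["ee_rot"];p=s["position"]
c=np.array([.510,.293]);X=np.array([.966,.259]);Y=np.array([-.259,.966]); q=c+.048*Y
print(p,s["ft_force"],s["opening"],q,R.T@np.r_[q-p[:2],0]*100, np.degrees(np.arctan2(R[1,0],R[0,0])))
im=cams.get_image("wrist"); cv2.imwrite("pics/w7.png",cv2.resize(im[:,:,::-1],(400,300)))
```

```text
[ 0.5685 -0.0118  0.1302] [-0.1185 -0.1412 -3.3105] 0.450687744992811 [0.4976 0.3394] [-22.6253 -27.7738  -0.0276] -27.743585173927592
```

View pics/w7.png

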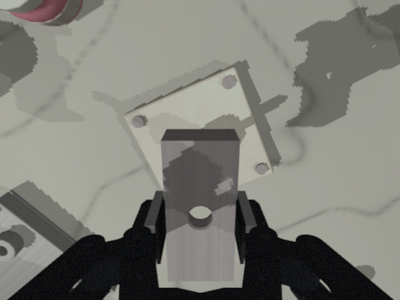

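Emit:
{"method": "arm_command", "body": {"motion": [[-22.6, -27.8, 0, 0, 0, -0.745, 0.7], [-22.6, -27.8, 0, 0, 0, -0.745, 0.7], [-22.6, -27.8, 0, 0, 0, -0.745, 0.7], [-22.6, -27.8, 0, 0, 0, -0.745, 0.7], [-22.6, -27.8, 0, 0, 0, -0.745, 0.7], [-22.6, -27.8, 0, 0, 0, -0.745, 0.7], [-22.6, -27.8, 0, 0, 0, -0.745, 0.7], [-22.6, -27.8, 0, 0, 0, -0.745, 0.7], [-22.6, -27.8, 0, 0, 0, -0.745, 0.7], [-22.6, -27.8, 0, 0, 0, -0.745, 0.7]]}}

```text
clock: 16.47
position: [0.4928, 0.3462, 0.1274]
ee_rot: [[0.964, 0.266, -0.004], [0.266, -0.964, 0.003], [-0.003, -0.004, -1.0]]
ft_force: [0.1, 0.6, -2.8]
opening: 0.453
```

Emit:
{"method": "arm_command", "body": {"motion": [[0, 0, 3, 0, 0, 0, 0.7], [0, 0, 6, 0, 0, 0, 0.7], [0, 0, 7, 0, 0, 0, 0.7], [0, 0, 7, 0, 0, 0, 0.7], [0, 0, 7, 0, 0, 0, 0.7], [0, 0, 7, 0, 0, 0, 0.7]]}}

```text
clock: 16.97
position: [0.498, 0.34, 0.0602]
ee_rot: [[0.966, 0.258, 0.001], [0.258, -0.966, 0.001], [0.001, -0.001, -1.0]]
ft_force: [-0.1, 1.1, -2.6]
opening: 0.455
```

Run:
```python
from h import *
s=bot.state();R=s["ee_rot"];p=s["position"]
print(p,R,s["ft_force"],s["opening"])
im=cams.get_image("wrist"); cv2.imwrite("pics/w8.png",cv2.resize(im[:,:,::-1],(480,360)))
```

```text
[0.498  0.34   0.0602] [[ 0.9662  0.2577  0.0013]
 [ 0.2577 -0.9662  0.001 ]
 [ 0.0015 -0.0007 -1.    ]] [-0.0856  1.1193 -2.6098] 0.4552632221985577
```

View pics/w8.png

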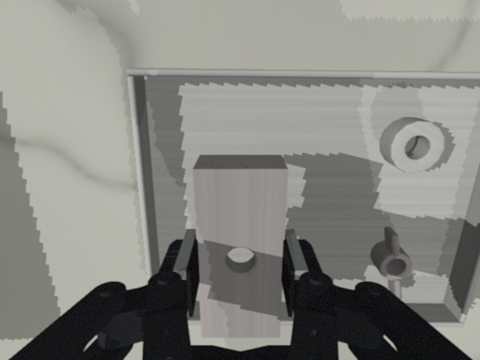

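The bracket hangs over the free left half, parallel to the tray walls. The nut (395,265) and spacer (415,145) are well clear.

Emit:
{"method": "arm_command", "body": {"motion": [[0, 0, 2, 0, 0, 0, 0.7], [0, 0, 3.3, 0, 0, 0, 0.7], [0, 0, 4.0, 0, 0, 0, 0.7], [0, 0, 4.2, 0, 0, 0, 0.7], [0, 0, 4.3, 0, 0, 0, 0.7], [0, 0, 4.3, 0, 0, 0, 0.7], [0, 0, 4.3, 0, 0, 0, 0.7]]}}

```text
clock: 17.6
position: [0.4977, 0.3398, 0.0165]
ee_rot: [[0.966, 0.258, 0.001], [0.258, -0.966, 0.001], [0.001, -0.0, -1.0]]
ft_force: [-0.3, -0.2, -2.4]
opening: 0.45
```

Emit:
{"method": "arm_command", "body": {"motion": [[0, 0, 0.05, 0, 0, 0, 0.7], [0, 0, 0.1, 0, 0, 0, 0.7], [0, 0, 0.15, 0, 0, 0, 0.7], [0, 0, 0.2, 0, 0, 0, 0.7], [0, 0, 0.2, 0, 0, 0, 0.7]]}}

```text
clock: 18.02
position: [0.4973, 0.3394, 0.0137]
ee_rot: [[0.966, 0.258, -0.0], [0.258, -0.966, -0.0], [-0.0, 0.0, -1.0]]
ft_force: [0.1, 0.2, -2.2]
opening: 0.452
```

Emit:
{"method": "arm_command", "body": {"motion": [[0, 0, 0.05, 0, 0, 0, 0.7], [0, 0, 0.1, 0, 0, 0, 0.7], [0, 0, 0.1, 0, 0, 0, 0.7]]}}

```text
clock: 18.27
position: [0.4973, 0.3395, 0.0128]
ee_rot: [[0.966, 0.258, 0.0], [0.258, -0.966, -0.0], [0.0, 0.0, -1.0]]
ft_force: [-0.2, 0.3, -2.5]
opening: 0.452
```

Emit:
{"method": "arm_command", "body": {"motion": [[0, 0, 0.05, 0, 0, 0, 0.7], [0, 0, 0.1, 0, 0, 0, 0.7], [0, 0, 0.1, 0, 0, 0, 0.7]]}}

```text
clock: 18.52
position: [0.4974, 0.3395, 0.0127]
ee_rot: [[0.966, 0.258, 0.0], [0.258, -0.966, -0.0], [0.0, 0.001, -1.0]]
ft_force: [-4.3, -3.5, 8.3]
opening: 0.452
```

Contact (8 N). I'll relax slightly, open and retreat.

Emit:
{"method": "arm_command", "body": {"motion": [[0, 0, -0.06, 0, 0, 0, 0.55], [0, 0, -0.06, 0, 0, 0, 0.5], [0, 0, -0.06, 0, 0, 0, 0.42], [0, 0, -0.06, 0, 0, 0, 0.37], [0, 0, -0.06, 0, 0, 0, 0.37], [0, 0, -2, 0, 0, 0, 0.37], [0, 0, -5, 0, 0, 0, 0.37], [0, 0, -9, 0, 0, 0, 0.37], [0, 0, -13, 0, 0, 0, 0.37], [0, 0, -17, 0, 0, 0, 0.37]]}}

```text
clock: 19.35
position: [0.4969, 0.3394, 0.1836]
ee_rot: [[0.966, 0.258, -0.0], [0.258, -0.966, -0.0], [-0.0, -0.0, -1.0]]
ft_force: [0.9, -0.2, -0.4]
opening: 0.632
```

Emit:
{"method": "arm_command", "body": {"motion": [[-8, 0, 0, 0, 0, 0, 0.37], [-8, 0, 0, 0, 0, 0, 0.37], [-8, 0, 0, 0, 0, 0, 0.37], [-8, 0, 0, 0, 0, 0, 0.37], [-8, 0, 0, 0, 0, 0, 0.37]]}}

```text
clock: 19.77
position: [0.4206, 0.3187, 0.1822]
ee_rot: [[0.966, 0.257, 0.001], [0.257, -0.966, 0.0], [0.001, 0.0, -1.0]]
ft_force: [0.0, -0.8, -0.0]
opening: 0.625
```

Run:
```python
from h import *
s=bot.state(); print(s["position"],s["ft_force"],s["clock"])
im=cams.get_image("wrist"); d=cams.get_image("side")[300:480,200:440]
cv2.imwrite("pics/w9.png",np.hstack([cv2.resize(im[:,:,::-1],(400,300)),cv2.resize(d[:,:,::-1],(400,300))]))
```

```text
[0.4206 0.3187 0.1822] [ 0.0493 -0.7709 -0.0309] 19.7667
```

View pics/w9.png

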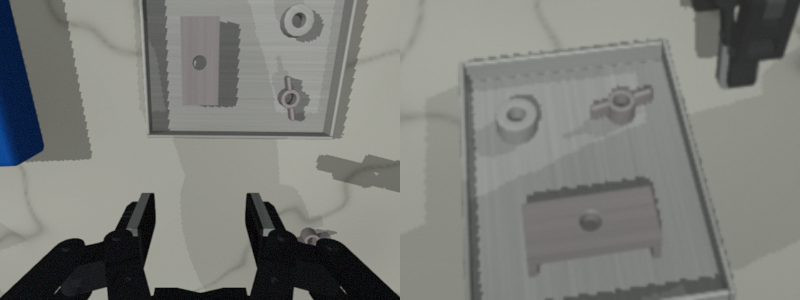

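All three parts are in the tray, separate and flat, with the bracket on both feet. The gripper is clear, so I'll hand in.

```bash
python3 -c "
from bench import bot
print(bot.close_job())"
```

```text
the job is handed in; nothing more can be done
None
```

I lifted off the wing nut, then the spacer, then the bracket, and put each one in the tray before taking the next. The job was handed in at about 20 s of the 72 s allowed.

- **Final check:** the last wrist and side pictures show all three parts lying separately on the tray floor. The bracket stands level on both feet, parallel to the tray walls. The gripper was clear of everything, about 18 cm up, with wrist force near zero.
- **Forces:** at the ends of the moves, where I read it, the wrist force was at most about 14 N, when I set the spacer down. The bracket touched down at about 8 N.
- **Disagreements:**
    - The nut showed no contact force on the way down. I let it go with the fingertips about 0.5 mm above the floor; it then stood upright, so any drop was very small.
    - The stack turned out about 3 mm taller than my first camera estimate. I used the corrected height for the spacer and bracket.

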